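# Gauge a hinge pin in a leaning go / no-go gap gauge

### The job

Check the incubator's spare hinge pin: take the steel pin from the grey cradle and push it down through the green go gap of the leaning gap gauge, with the pin lying along the gauge's slope and its middle midway between the two plates, and on until the red no-go jaws stop it; hold it pressed there for about a second with some 10 newtons (never 30 or more), so that it is proved not to pass. Then draw it back out through the go gap and lay it, without dropping it, in both notches of the green cradle and let go. Leave the other things on the table where they are.

Things in the scene. Friction and masses are not known exactly. Their poses are not given: they have to be found in the camera images.
- pin: steel hinge pin, 20 mm in diameter, 120 mm long, about 0.15 kg, with a 24 mm brass band round its middle where it can be gripped. Origin at its centre; its x axis is the pin's axis (it may roll about it). At the start it lies level in the grey cradle.
- go_gap (a point): centre of the go gap, 105 mm above the table; leaning frame: x is the pin's required direction, rising 35 degrees roughly towards the robot's left; y level, roughly to the robot; z points out of the gauge, up and to the robot's right, 35 degrees from vertical. Green go lips: gap 23 mm (y +-11.5), z +5 to -5 mm. 45 degree lead-in above them from z = +13, open there to y +-19. Pin centre is through at z below -16 mm.
- nogo_zone (a point): the middle of the range where the red no-go jaws stop the pin: 26 mm into the gauge (go_gap z = -26 mm), same axes as go_gap. The jaws have a 17 mm gap and do not give. They stop the pin with its centre anywhere from 5 mm short of this point to 5 mm beyond it; that depth is set anew each time and is not reported: feel for it. Between lips and jaws is a wider relief chamber (y +-22 mm).
- gauge: the fixed gap gauge: grey base 112x76 mm, 12 mm high, and two like leaning dark steel plates 12 mm thick, 68 mm wide, at go_gap x = -38 and +38 mm; 64 mm clear between them, where the fingers go, open to 70 mm below the go gap. Each has green lips and red jaws. Origin on the table, 25 mm beyond the go gap in its own level x (to the robot's left); z up.
- grey_cradle_seat (a point): where the pin's centre lies in the grey cradle, 60 mm above the table; x along the pin. The cradle is fixed: two V notches 12 mm thick at x = -42 and +42 mm (72 mm clear between them), up to 70 mm high, 62 mm wide in y, on a slab 10 mm high.
- green_cradle_seat (a point): where the pin's centre must lie in the green cradle, 60 mm above the table; x along the pin. Same shape and size as the grey cradle, fixed.
- slide_box: green-topped card box of slides, 35x86x29 mm; a loose bystander, origin at its underside
- tape_roll: flat roll of beige tape, 61 mm across, 19 mm high; a loose bystander, origin at its underside
- petri_1: closed white dish, 58 mm across, 15 mm high; a loose bystander, origin at its underside
- marker_1: black-capped marker, 124 mm long; a loose bystander, origin at its underside
- timer: white timer, 28x66x58 mm; a loose bystander, origin at its underside
- bottle_6: white bottle with a blue cap, 54 mm across, 110 mm high; a loose bystander, origin at its underside
- petri_2: closed white dish, 58 mm across, 15 mm high; a loose bystander, origin at its underside

How it is judged:
On the way, in this order (a step that is already met when the one before it is completed fails the run):
1. the pin is between the green go lips, lying along the gauge (z of pin in the frame of go_gap between -0.006 and 0.006 m and y of pin in the frame of go_gap between -0.004 and 0.004 m and x of pin in the frame of go_gap between -0.018 and 0.018 m and angle between the x axis of pin and the x axis of go_gap, either way round below 0.1 rad).
2. the pin has gone through the go gap and is held pressed on the no-go jaws with more than 4 N for half a second (z of pin in the frame of go_gap between -0.045 and -0.016 m and y of pin in the frame of go_gap between -0.005 and 0.005 m and x of pin in the frame of go_gap between -0.018 and 0.018 m and angle between the x axis of pin and the x axis of go_gap, either way round below 0.1 rad and contact force between pin and gauge above 4 N), for 0.5 s.
3. the pin has been drawn back out through the go gap (z of pin in the frame of go_gap above 0.025 m).
4. the pin has been lowered into the green cradle while still held (x of pin in the frame of green_cradle_seat between -0.014 and 0.014 m and y of pin in the frame of green_cradle_seat between -0.008 and 0.008 m and z of pin in the frame of green_cradle_seat between -0.006 and 0.01 m and angle between the x axis of pin and the x axis of green_cradle_seat, either way round below 0.12 rad and contact force between the fingers and pin above 1 N).
At the end, for the whole second after the job is handed in: The pin rests in both notches of the green cradle: its centre within 14 mm of the seat along the pin, 4 mm across and 4 mm in height, parallel to it within 0.06 rad, at rest and released (x of pin in the frame of green_cradle_seat between -0.014 and 0.014 m and y of pin in the frame of green_cradle_seat between -0.004 and 0.004 m and z of pin in the frame of green_cradle_seat between -0.004 and 0.004 m and angle between the x axis of pin and the x axis of green_cradle_seat, either way round below 0.06 rad and linear speed of pin below 0.01 m/s); the robot touches nothing.
It fails at once if the pin is pressed on the gauge with 30 N or more (contact force between pin and gauge above 30 N).
It fails at once if a bystander (box, tape, dish, marker, timer, bottle) is pushed more than 20 mm away (distance of any of slide_box, tape_roll, petri_1, marker_1, timer, bottle_6, petri_2 from where it was at the start of the episode above 0.02 m).
It also fails if it takes over 64 s, if anything falls off the work surface, if the arm or the gripper's body presses on something with over 40 N, if the wrist force passes 120 N, or if a joint passes its speed limit or range.

### The arm

A 6-joint arm with a two-finger parallel gripper is mounted at the origin on a cart in front of the work surface, level with it; the furniture and walls round the work are solid. World frame = base frame: x ahead of the robot, y to its left, z up, the work surface at z = 0. Lengths are in m, angles in rad, forces in N, time in s.
With the tool pointing down it reaches from about 0.4 to 0.825 m from the base axis. Payload 7 kg.
Tool frame: the origin (TCP) lies midway between the tips of the shut fingers; the grasp point (between the pads) lies 19 mm behind it; z points along the fingers, y is the line along which they close (so a half turn about z gives the same grasp; the last joint's range is limited). The gripper opens to 88 mm and grips with 3 to 60 N. Pads are 19 mm wide; open, the fingers measure 130 mm over their backs; the gripper's body (78 mm by 193 mm) begins 47 mm behind the grasp point.
Start: joints at [1.572, 0.359, 0.012, 0, -1.224, -0.288], TCP at [0.191, 0.647, 0.227] pointing down, gripper open.
Joint ranges: [-3.07, 3.07], [-1.43, 2.12], [-1.02, 1.25], [-3.03, 1.67], [-3.05, -0], [-3.03, 3.03]. Speed limits (rad/s): [2.39, 2.39, 3.01, 3.14, 3.14, 3.14].

### API

Orientations are given as [roll, pitch, yaw] about the fixed x, y, z axes, in that order (R = Rz(yaw) Ry(pitch) Rx(roll)).
In Python, from station import telemetry, eyes, ticket, recognise, trace gives the robot as it stands. The module is installed in compiled form; this text tells all that it offers.
- The arm moves only by the tool servo_tool, never from a script. Its argument "series" is a list that holds one entry, the list of rows, each a list of 4 numbers: the shift along the tool's x, y, z in mm, then the turn about the tool's z in rad. In form: [[[x, y, z, roll], ...]]. A call has exactly 10 rows; each row shifts and turns the commanded pose from where the row before left it, along the tool's axes as they then stand; what a row does not reach is not made up. A row lasts 1/12 s, in which the tool goes at most 41.7 mm and 7.16 degrees, less where a joint would pass 70% of its speed; a pose out of reach is approached as far as the arm can. A call is refused whole if a number of a shift passes 41.7 or a number of a turn 0.125, either way. A call with a gripper value outside its range is refused whole. "claw" is the gripper's target within -1 to 1 (shut at 1, half-way at 0, fully open at -1), set as the call begins (left out, the last holds). The fingers move at their own pace and stop on an object; "grip_force" is the grip in N (left out, the last holds). Time passes only in rows, so rows that do not move let the fingers close, or fill a call up. It gives the time, the measured TCP pose, the force, the opening and the grip force at its end, in the units of the state.
- telemetry.get_state(): the state, without advancing time (a new reading comes with each control period).
- eyes.grab_frame(name): name is "side" or "top" or "wrist"; returns the picture (400x640x3 uint8, red, green, blue); there is no depth.
- eyes.calibration(name): a dict with "mtx" (3x3 intrinsics, pixels), "rvec" (rotation vector, rad) and "tvec" (3), from world to camera coordinates, as OpenCV has them. Camera axes: x right, y down, z forward; pixel columns grow to the right and rows downward; lengths in m; the calibration is good to about 2 mm. A picture is of the moment at which its call begins: read the wrist's pose just before it. calibration takes no time and is no camera call; for the wrist camera it gives the pose at the moment of the call.
- ticket.job_done(): hands the job in; it is judged then, once.
Trained networks look in the newest picture that a camera, given by its name, has taken for a name from the list of things; names that differ only in an ending like _2 or _b are one class to them, and where a whole thing is asked for, a point or a joint stands for the part that bears it (a point fixed in the world has none). Each returns a list of dicts, best first, with "conf" (0 to 1); they miss things now and then, are a little off and sometimes report something else, mostly with a low value. They report only what shows in the picture. A call takes as long as a camera call.
- recognise(camera, name): "position" ([x, y, z] in m, in world coordinates, good to about 4 mm: the middle of the surface that is visible of it).
- trace(camera, name): "mask" (400x640 bool, what is visible of it).
The state is a dict: "t": time; "q": joint angles; "qd": joint speeds; "joint_efforts": joint torques, N m; "eef_pos": TCP position; "ee_rot": TCP orientation; "force": force on the tool from outside, world axes, zero at the start; "moment": the same for the moment, N m; "width": finger opening in m; "gripper_force": force on a finger pad.
Only numpy, scipy, OpenCV 4.12 (cv2) and the standard library are available. Lean on these libraries where they do the work, as an engineer would, in place of code of your own. Each camera call takes 0.05 s, during which the arm holds its last target. There are 200 camera calls.

## Working session

There is one attempt and no reset: what is moved stays moved. The work goes in short steps, Python scripts to look and compute and a tool call to move; the robot and the scene stay as the last step left them, time stands still between calls to the robot, and variables do not carry over. Pictures are saved under pics/ and viewed, at most 14 in all, crops included, and the job is handed in when it is done.

Besides the shell and the picture viewer there is one more tool, called after "Emit:" in YAML: its name, and indented under it one key for each argument. servo_tool: Moves the arm, as the interface text tells. Its arguments: {"type":"object","properties":{"series":{"type":"array"},"claw":{"type":"number"},"grip_force":{"type":"number"}},"required":["series"]}

```bash
mkdir -p pics
python3 - <<'E'
from station import telemetry, eyes, recognise
import cv2,numpy as np
print(telemetry.get_state())
ims=[]
for c in("top","side"):
    im=eyes.grab_frame(c); cv2.imwrite(f"pics/{c}0.png",im[:,:,::-1])
    k=eyes.calibration(c);R=cv2.Rodrigues(k["rvec"])[0];print(c,k["mtx"].tolist(),(-R.T@k["tvec"].ravel()).round(3),R.round(3).tolist())
    for n in("pin","gauge","go_gap","grey_cradle_seat","green_cradle_seat","slide_box","tape_roll","petri_1","marker_1","timer","bottle_6"):
        try: print(c,n,[(np.round(d["position"],3).tolist(),round(d["conf"],2)) for d in recognise(c,n)][:3])
        except Exception as e: print(n,e)
E
```

```text
{'t': 0.0, 'q': array([ 1.57209619e+00,  3.59401998e-01,  1.10559217e-02, -3.69167860e-04,
       -1.22414059e+00, -2.88094425e-01]), 'qd': array([ 0.00138545,  0.00103438,  0.00043664, -0.0005189 ,  0.00010507,
        0.00091331]), 'joint_efforts': array([ 9.52390910e-04, -5.82702184e+01,  2.93053508e+01,  6.99750692e+00,
        6.82327125e-03, -1.58855987e-04]), 'eef_pos': array([0.19082797, 0.64693238, 0.22560824]), 'ee_rot': array([ 3.13987337e+00, -1.47580249e-04, -2.86920154e-01]), 'force': array([-0.02812613, -0.34755214,  0.40635896]), 'moment': array([ 0.03581863, -0.01841028,  0.00799735]), 'gripper_force': 0.0, 'width': 0.08751475765493737}
top [[395.73104206101925, 0.0, 315.9754920415419], [0.0, 395.73104206101925, 202.41993674597484], [0.0, 0.0, 1.0]] [ 0.374 -0.048  1.095] [[-0.028, -0.999, -0.02], [-0.993, 0.03, -0.117], [0.117, 0.016, -0.993]]
top pin [([0.455, 0.134, 0.064], 0.82), ([0.456, -0.06, 0.058], 0.55)]
top gauge [([0.453, -0.06, 0.057], 0.86)]
top go_gap [([0.454, -0.056, 0.058], 0.93)]
top grey_cradle_seat [([0.438, 0.136, 0.006], 0.84)]
top green_cradle
[... 465 characters left out ...]
.316, 0.021], [-0.129, -0.448, -0.885], [0.289, 0.837, -0.466]]
side pin [([0.446, 0.121, 0.068], 0.68)]
side gauge [([0.454, -0.067, 0.056], 0.75)]
side go_gap [([0.451, -0.068, 0.056], 0.68)]
side grey_cradle_seat [([0.431, 0.096, 0.029], 0.97), ([0.524, -0.064, 0.017], 0.67), ([0.45, -0.069, 0.057], 0.41)]
side green_cradle_seat [([0.442, -0.304, 0.03], 0.67)]
side slide_box [([0.534, 0.018, 0.031], 0.74)]
side tape_roll [([0.528, 0.016, 0.033], 0.66), ([0.545, -0.172, 0.019], 0.64)]
side petri_1 [([0.417, -0.38, 0.018], 0.82), ([0.526, -0.065, 0.015], 0.61)]
side marker_1 [([0.413, 0.23, 0.007], 0.53)]
side timer [([0.54, -0.365, 0.03], 0.6)]
side bottle_6 [([0.527, 0.265, 0.061], 0.65)]
```

View pics/top0.png

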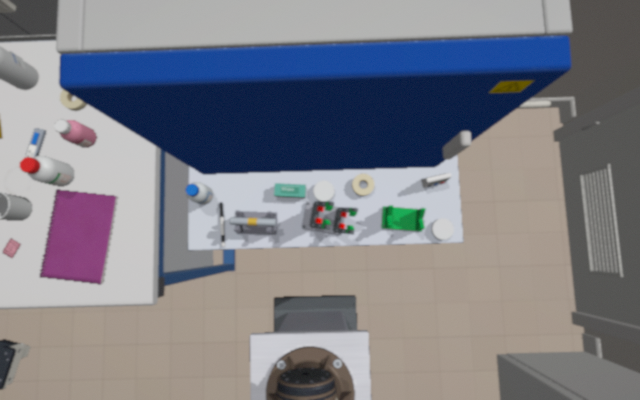

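View pics/side0.png

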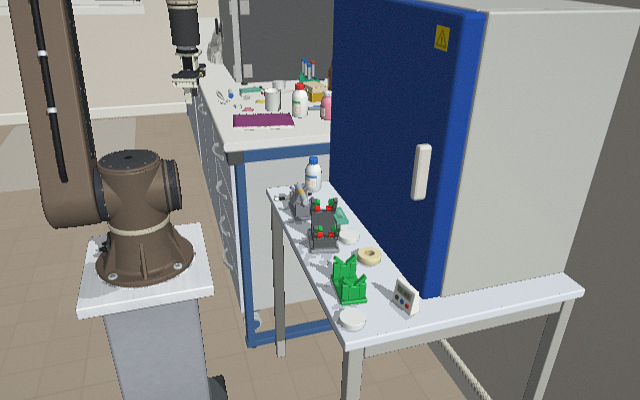

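The side view shows the gauge at about (323,225), the grey cradle with the pin at (300,200) and the green cradle at (348,280). The top view shows the pin's band at (255,222), the gauge at (333,217) and the green cradle at (403,218).

The moves can't tilt the tool. My plan is to grip the pin at its left end, outside the plates. I'll let it swing to 35° in a light grip with its right end resting in the notch, then clamp it.

First I turn the tool and go closer to look.

Emit:
servo_tool:
  series:
    - [[0, 0, 0, 0.125], [0, 0, 0, 0.125], [0, 0, -5, 0.125], [0, 0, -5, 0.125], [0, 0, -5, 0.125], [0, 0, -5, 0.125], [0, 0, -5, 0.125], [0, 0, -5, 0.125], [0, 0, -5, 0.125], [0, 0, -5, 0.125]]
  claw: -1

```text
t: 2.03
eef_pos: [0.1909, 0.6474, 0.2668]
ee_rot: [-3.142, 0.0, -1.543]
force: [0.6, 1.0, 0.5]
width: 0.0876
gripper_force: 0.0
```

Emit:
servo_tool:
  series:
    - [[30, -14, -2, 0.03], [35, -14, -2, 0], [35, -14, -2, 0], [35, -14, -2, 0], [35, -14, -2, 0], [35, -14, -2, 0], [35, -14, -2, 0], [35, -14, -2, 0], [35, -14, -2, 0], [35, -14, -2, 0]]

```text
t: 2.87
eef_pos: [0.3334, 0.3016, 0.287]
ee_rot: [-3.141, 0.001, -1.566]
force: [1.2, 0.6, 0.1]
width: 0.0878
gripper_force: 0.0
```

Emit:
servo_tool:
  series:
    - [[35, -14, 0, 0], [35, -14, 0, 0], [35, -14, 0, 0], [35, -14, 0, 0], [25, -14, 0, 0], [10, -14, 0, 0], [0, 0, 0, 0], [0, 0, 0, 0], [0, 0, 0, 0], [0, 0, 0, 0]]

```text
t: 3.7
eef_pos: [0.4176, 0.1292, 0.2866]
ee_rot: [-3.142, 0.0, -1.566]
force: [-0.3, 1.1, -0.7]
width: 0.0879
gripper_force: 0.0
```

Run:
```python
from station import telemetry, eyes, recognise
import cv2,numpy as np
s=telemetry.get_state();print(s['t'],s['q'].round(3),s['eef_pos'],s['ee_rot'])
k=eyes.calibration("wrist");im=eyes.grab_frame("wrist"); cv2.imwrite("pics/w0.png",im[:,:,::-1])
np.savez("w0.npz",**k);R=cv2.Rodrigues(k["rvec"])[0];print(k["mtx"].tolist(),(-R.T@k["tvec"].ravel()).round(3),R.round(3).tolist())
```

```text
3.7 [ 0.754 -0.085 -0.377 -0.    -1.278 -0.749] [0.41759311 0.12916399 0.28660659] [-3.14155129e+00  1.59903645e-04 -1.56606352e+00]
[[287.7395374033564, 0.0, 319.87483108398175], [0.0, 287.7395374033564, 198.77371405752066], [0.0, 0.0, 1.0]] [0.418 0.052 0.445] [[-1.0, -0.004, -0.001], [-0.004, 0.958, 0.287], [-0.001, 0.287, -0.958]]
```

View pics/w0.png

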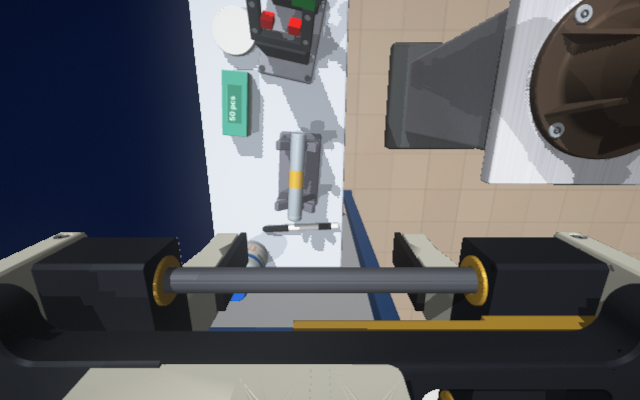

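The wrist view shows the pin from (297,133) to (294,219), with its band at (295,180). The gauge's red jaws are near (280,20), and the marker lies below the pin at y≈0.22. I measure the pin from the wrist and top views.

```bash
cat > h.py <<'E'
from station import telemetry, eyes, recognise, trace
import cv2,numpy as np
def cal(c):
    k=eyes.calibration(c);R=cv2.Rodrigues(k["rvec"])[0];return k["mtx"],R,-R.T@np.ravel(k["tvec"])
def onplane(c,uv,z):
    K,R,C=c;uv=np.atleast_2d(uv).astype(float)
    d=np.c_[uv,np.ones(len(uv))]@np.linalg.inv(K).T@R
    return C+d*((z-C[2])/d[:,2])[:,None]
def tri(cs,uvs):
    P=[k[0]@np.c_[k[1],-k[1]@k[2]] for k in cs]
    X=cv2.triangulatePoints(P[0],P[1],np.float64(uvs[0]).reshape(2,1),np.float64(uvs[1]).reshape(2,1)).ravel();return X[:3]/X[3]
def proj(c,X):
    p=(np.atleast_2d(X)-c[2])@c[1].T@c[0].T;return p[:,:2]/p[:,2:]
def mask(cam,name,i=0):
    m=trace(cam,name);print(cam,name,[(round(d["conf"],2),int(d["mask"].sum()),np.argwhere(d["mask"]).mean(0)[::-1].round(1).tolist()) for d in m][:3]);return m[i]["mask"]
E
python3 - <<'E'
from h import *
cs={}
for c in("wrist","top"):
    cs[c]=cal(c);im=eyes.grab_frame(c)
    m=mask(c,"pin");uv=np.argwhere(m)[:,::-1]
    X=onplane(cs[c],uv,.068 if c=="top" else .066)[:,:2]
    (a,b),(w,h),an=cv2.minAreaRect(X.astype(np.float32)*1000)
    print(c,"center/size/ang",a,b,w,h,an)
    v=np.linalg.svd(X-X.mean(0))[2][0] if len(X)<3000 else None
    print("mean",X.mean(0).round(4),"dir",v)
    # brass band
    hsv=cv2.cvtColor(im,cv2.COLOR_RGB2HSV);bm=(cv2.inRange(hsv,(15,110,90),(32,255,255))>0)&(cv2.dilate(m.astype(np.uint8),np.ones((5,5)))>0)
    cs[c+"b"]=np.argwhere(bm).mean(0)[::-1];print("band",cs[c+"b"],bm.sum(),onplane(cs[c],cs[c+"b"],.068))
print("tri band",tri([cs["wrist"],cs["top"]],[cs["wristb"],cs["topb"]]))
gm=mask("wrist","grey_cradle_seat");X=onplane(cs["wrist"],np.argwhere(gm)[:,::-1],.01)
print("cradle",cv2.minAreaRect(X[:,:2].astype(np.float32)*1000))
E
```

```text
wrist pin [(0.64, 1241, [295.4, 176.0]), (0.63, 468, [299.4, 226.8])]
wrist center/size/ang 450.84326171875 137.31866455078125 120.41148376464844 19.748899459838867 86.12325286865234
mean [0.4509 0.1349] dir [0.056491   0.99840311]
band [295.52765957 178.89361702] 235 [[0.45065223 0.13748604 0.068     ]]
top pin [(0.65, 237, [259.9, 221.3])]
top center/size/ang 450.7268981933594 115.6434326171875 78.56744384765625 20.881587982177734 88.32437133789062
mean [0.4499 0.1159] dir [-0.05245176 -0.99862346]
band [251.83673469 221.18367347] 49 [[0.45085925 0.13691559 0.068     ]]
tri band [0.44993136 0.13498393 0.07884579]
wrist grey_cradle_seat [(0.64, 2060, [298.8, 170.9])]
cradle ((453.708740234375, 141.5401611328125), (124.05261993408203, 67.47319793701172), 86.38182830810547)
```

Emit:
servo_tool:
  series:
    - [[35, 0, 0, 0], [35, 0, 0, 0], [35, 0, 0, 0], [35, 0, 0, 0], [30, 0, 0, 0], [10, 0, 0, 0], [0, 0, 0, 0], [0, 0, 0, 0], [0, 0, 0, 0], [0, 0, 0, 0]]

```text
t: 4.83
eef_pos: [0.4188, -0.0504, 0.2866]
ee_rot: [-3.142, 0.0, -1.566]
force: [0.1, 0.0, -0.4]
width: 0.0875
gripper_force: 0.0
```

Run:
```python
from h import *
s=telemetry.get_state();print(s['t'],s['q'].round(3),s['eef_pos'],s['ee_rot'])
k=cal("wrist");im=eyes.grab_frame("wrist");cv2.imwrite("pics/w1.png",cv2.resize(im[:250,150:450,::-1],None,fx=2.4,fy=2.4,interpolation=cv2.INTER_CUBIC));cv2.imwrite("pics/w1raw.png",im[:,:,::-1])
np.savez("w1.npz",K=k[0],R=k[1],C=k[2])
for n in("gauge","go_gap","green_cradle_seat"):
  print(n,[(np.round(d["position"],3).tolist(),round(d["conf"],2)) for d in recognise("wrist",n)][:3])
```

```text
4.8333 [ 0.352 -0.115 -0.403 -0.    -1.282 -0.347] [ 0.41878055 -0.05040958  0.28655265] [-3.14156774e+00  7.84844106e-05 -1.56557234e+00]
gauge [([0.456, -0.066, 0.068], 0.75)]
go_gap [([0.458, -0.064, 0.066], 0.63), ([0.452, -0.225, 0.014], 0.16)]
green_cradle_seat [([0.45, -0.23, 0.012], 0.82)]
```

View pics/w1.png

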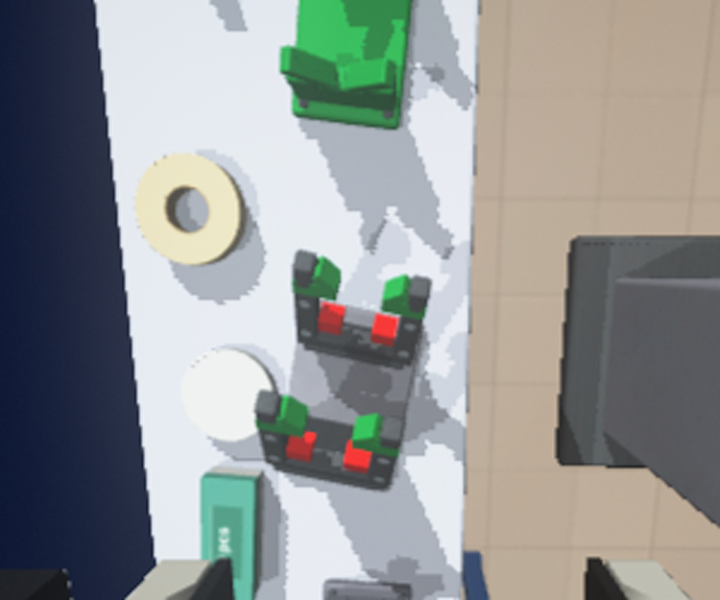

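The crop shows the gauge plates' green lips at about (323,275)/(402,295) and (290,413)/(367,432), so the gauge is turned roughly 14°. The green cradle is at the top at (350,80) and partly out of view. Next I take a close look at the gauge, then at the green cradle.

Emit:
servo_tool:
  series:
    - [[-10, -10, 15, 0], [-15, -15, 20, 0], [-12, -10, 25, 0], [0, 0, 25, 0], [0, 0, 20, 0], [0, 0, 10, 0], [0, 0, 0, 0], [0, 0, 0, 0], [0, 0, 0, 0], [0, 0, 0, 0]]

```text
t: 5.87
eef_pos: [0.4544, -0.0139, 0.173]
ee_rot: [-3.139, 0.001, -1.567]
force: [-0.1, -0.4, 0.7]
width: 0.0876
gripper_force: 0.0
```

Run:
```python
from h import *
k=cal("wrist");im=eyes.grab_frame("wrist");cv2.imwrite("pics/w2raw.png",im[:,:,::-1]);np.savez("w2.npz",K=k[0],R=k[1],C=k[2]);print(k[2])
cv2.imwrite("pics/w2.png",cv2.resize(im[:260,160:480,::-1],None,fx=2.3,fy=2.3,interpolation=cv2.INTER_CUBIC))
```

```text
[ 0.45453439 -0.09099628  0.33108311]
```

Emit:
servo_tool:
  series:
    - [[10, 0, -15, 0], [25, 0, -25, 0], [35, 0, -25, 0], [35, 0, -10, 0], [35, 0, 0, 0], [20, 0, 0, 0], [10, 0, 0, 0], [0, 0, 0, 0], [0, 0, 0, 0], [0, 0, 0, 0]]

```text
t: 6.75
eef_pos: [0.4542, -0.1824, 0.246]
ee_rot: [-3.141, 0.0, -1.567]
force: [0.1, 0.7, 0.7]
width: 0.0877
gripper_force: 0.0
```

Run:
```python
from h import *
k=cal("wrist");im=eyes.grab_frame("wrist");cv2.imwrite("pics/w3raw.png",im[:,:,::-1]);np.savez("w3.npz",K=k[0],R=k[1],C=k[2]);print(k[2])
w=cv2.imread("pics/w2.png");b=cv2.resize(im[:200,200:420,::-1],None,fx=1.6,fy=1.6)
cv2.imwrite("pics/w3.png",b)
gm=mask("wrist","green_cradle_seat");X=onplane(k,np.argwhere(gm)[:,::-1],.01)
print("cradle",cv2.minAreaRect(X[:,:2].astype(np.float32)*1000))
```

```text
[ 0.45469006 -0.25943582  0.40410231]
wrist green_cradle_seat [(0.91, 4290, [323.6, 105.4])]
cradle ((449.7853088378906, -265.2555847167969), (112.23880767822266, 65.41217041015625), 83.56996154785156)
```

View pics/w2.png

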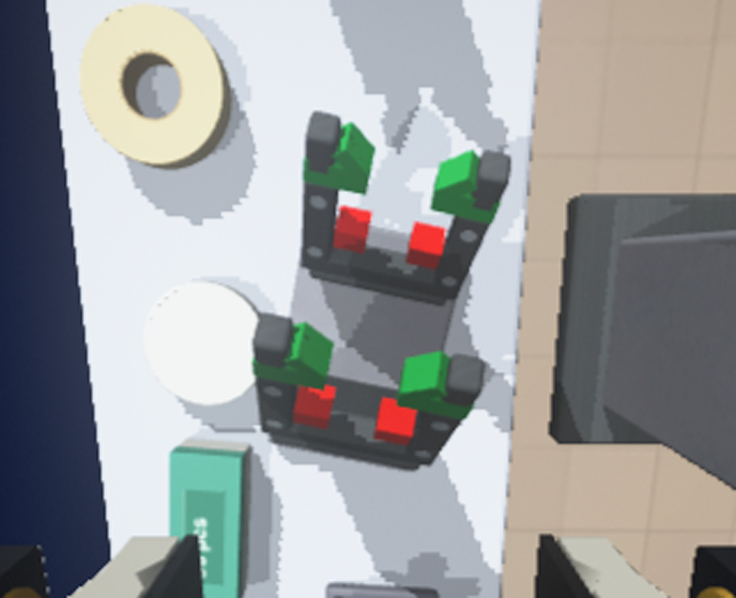

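View pics/w3.png

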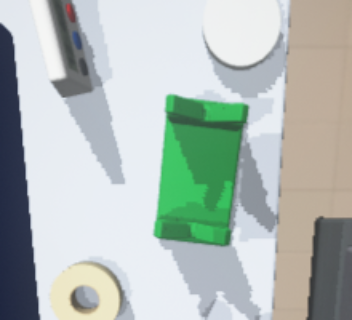

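The close view shows clear green lips and red jaws (plate 2 lips at about (310,355) and (425,380) in the crop). The other crop shows the green cradle, turned about 0.1 rad. I fit simple models of both to the green masks.

```bash
cat > fit.py <<'E'
from h import *
from scipy.optimize import minimize
c35,s35=np.cos(np.radians(35)),np.sin(np.radians(35))
def load(n):
    z=np.load(n+".npz");im=cv2.imread(f"pics/{n}raw.png");hsv=cv2.cvtColor(cv2.resize(im,None,fx=3,fy=3,interpolation=cv2.INTER_CUBIC),cv2.COLOR_BGR2HSV)
    return (z["K"],z["R"],z["C"]),cv2.inRange(hsv,(50,130,30),(72,255,255))
def prism(poly,x0,x1): p=np.array(poly);return np.vstack([np.c_[np.full(len(p),x),p] for x in(x0,x1)])
def render(k,shape,parts,T):
    m=np.zeros(shape,np.uint8)
    for P in parts:
        q=proj(k,T(P/1000))*3+1
        cv2.fillConvexPoly(m,cv2.convexHull(np.round(q).astype(np.int32)),255)
    return m
def gaugeT(p):
    e=np.array([np.sin(p[2]),np.cos(p[2]),0]);ey=np.array([-np.cos(p[2]),np.sin(p[2]),0]);up=np.array([0,0,1.])
    M=np.c_[c35*e+s35*up,ey,-s35*e+c35*up];return lambda P:np.r_[p[0],p[1],.105]+P@M.T
def cradT(p):
    M=np.c_[[np.sin(p[2]),np.cos(p[2]),0],[-np.cos(p[2]),np.sin(p[2]),0],[0,0,1.]];return lambda P:np.r_[p[0],p[1],0]+P@M.T
def gparts(yo): return [prism([(s*11.5,-5),(s*11.5,5),(s*19,13),(s*yo,13),(s*yo,-5)],X-6,X+6) for X in(-38,38) for s in(-1,1)]
def cparts(L,h=70): return [prism([(-31,0),(31,0),(31,10),(-31,10)],-L,L)]+[prism([(s*31,10),(s*31,h),(s*24.1,h),(0,45.9),(0,10)],X-6,X+6) for X in(-42,42) for s in(-1,1)]
def fit(k,g,parts,T,p0,roi):
    def f(q):
        p=np.r_[q[:2]/1000,q[2]/50,q[3]];m=render(k,g.shape,parts(p[3]),T(p))
        a=(m>0)&roi;b=(g>0)&roi;return 1-(a&b).sum()/(a|b).sum()
    best=min((minimize(f,np.array([p0[0]*1000+dx,p0[1]*1000+dy,p0[2]*50+dw,p0[3]]),method="Nelder-Mead",options=dict(initial_simplex=np.array([p0[0]*1000+dx,p0[1]*1000+dy,p0[2]*50+dw,p0[3]])+np.vstack([np.zeros(4),np.diag([6,6,3,3])]),maxiter=150)) for dx,dy,dw in((0,0,0),(5,-5,2),(-5,5,-2))),key=lambda r:r.fun)
    q=best.x;return np.r_[q[:2]/1000,q[2]/50,q[3]],best.fun
E
python3 - <<'E'
from fit import *
for n,parts,T,p0,h in(("w2",gparts,gaugeT,(.455,-.09,.24,25),0),("w1",gparts,gaugeT,(.455,-.09,.24,25),0),("w3",cparts,cradT,(.45,-.26,.1,54),0)):
    k,g=load(n);roi=np.zeros(g.shape,bool)
    c=proj(k,T(p0)(np.zeros((1,3))))[0]*3;r=int(3*.09*288/(k[2][2]-.1))
    y0,x0=int(c[1]),int(c[0]);roi[max(0,y0-r):y0+r,max(0,x0-r):x0+r]=1
    p,v=fit(k,g,parts,T,p0,roi);print(n,p.round(4),"1-IoU",round(v,3))
    if n!="w1":
        m=render(k,g.shape,parts(p[3]),T(p));o=cv2.resize(cv2.imread(f"pics/{n}raw.png"),None,fx=3,fy=3)
        ct=cv2.findContours(m,cv2.RETR_LIST,cv2.CHAIN_APPROX_NONE)[0];cv2.drawContours(o,ct,-1,(255,0,255),1)
        a=o[max(0,y0-300):max(0,y0-300)+560,max(0,x0-200):max(0,x0-200)+390];cv2.imwrite(f"pics/f_{n}.png",a)
a,b=cv2.imread("pics/f_w2.png"),cv2.imread("pics/f_w3.png");H=min(len(a),len(b));cv2.imwrite("pics/f.png",np.hstack([a[:H],b[:H]]))
E
```

```text
w2 [ 0.4497 -0.0873  0.2084 22.7194] 1-IoU 0.378
w1 [ 0.4501 -0.0871  0.2059 22.6691] 1-IoU 0.387
w3 [ 0.4498 -0.2643  0.0833 54.718 ] 1-IoU 0.152
```

View pics/f.png

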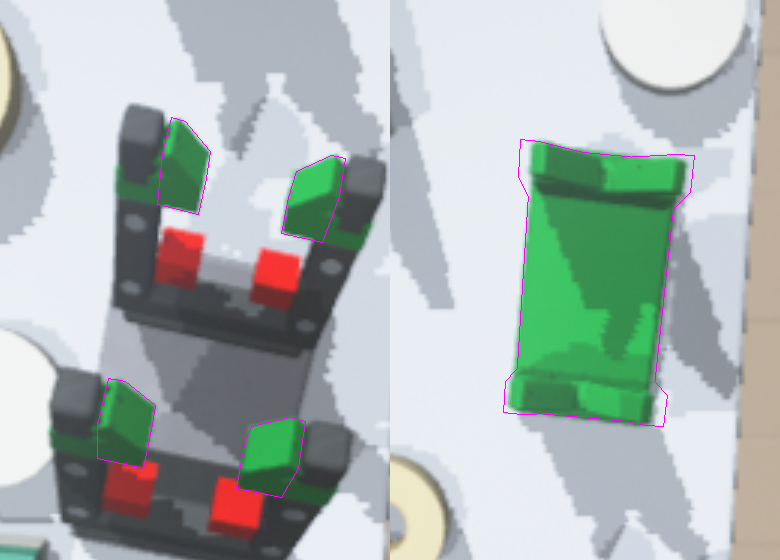

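The fits agree between views:

| Thing | x, y (m) | Yaw from +y (rad) |
|---|---|---|
| Gauge go gap | (0.450, -0.087) | 0.207 |
| Green cradle | (0.450, -0.264) | 0.085 |
| Pin | (0.4507, 0.137) | 0.062 |

I go to the pin and grip it at the band first.

Emit:
servo_tool:
  series:
    - [[-20, 1, 0, 0.03], [-35, 1, 0, 0.036], [-35, 0, 0, 0], [-35, 0, 0, 0], [-35, 0, 0, 0], [-35, 0, 0, 0], [-35, 0, 0, 0], [-35, 0, 0, 0], [-35, 0, 0, 0], [-19, 0, 10, 0]]

```text
t: 7.68
eef_pos: [0.4701, 0.1399, 0.2376]
ee_rot: [-3.138, 0.002, -1.629]
force: [0.6, 0.4, 0.9]
width: 0.0874
gripper_force: 0.0
```

Emit:
servo_tool:
  series:
    - [[0, 0, 20, 0], [0, 0, 30, 0], [0, 0, 30, 0], [0, 0, 30, 0], [0, 0, 15, 0], [0, 0, 5, 0], [0, 0, 0, 0], [0, 0, 0, 0], [0, 0, 0, 0], [0, 0, 0, 0]]

```text
t: 8.52
eef_pos: [0.4701, 0.1362, 0.1072]
ee_rot: [-3.14, 0.002, -1.632]
force: [-0.4, 0.9, 0.1]
width: 0.0877
gripper_force: 0.0
```

Run:
```python
from h import *
s=telemetry.get_state();print(s['t'],s['eef_pos'],s['ee_rot'],s['force'])
p,y=s['eef_pos'],s['ee_rot'][2]
# where pin centre is in tool axes
d=np.array([.4507,.137])-p[:2];tx=np.array([np.cos(y),np.sin(y)]);ty=np.array([np.sin(y),-np.cos(y)])
print("to pin in tool xy mm",d@tx*1000,d@ty*1000,"yaw err",y+np.pi/2+.062)
c=cal("wrist");im=eyes.grab_frame("wrist");m=mask("wrist","pin");X=onplane(c,np.argwhere(m)[:,::-1],.066)[:,:2]
print(cv2.minAreaRect((X*1000).astype(np.float32)),X.mean(0))
```

```text
8.5167 [0.47012738 0.1361823  0.10716612] [-3.13954714e+00  1.65524104e-03 -1.63243342e+00] [-0.37834484  0.94496308  0.10711963]
to pin in tool xy mm 0.3805460690136975 19.44085214618616 yaw err 0.00036290502115216006
wrist pin [(0.56, 3577, [346.4, 200.4]), (0.46, 349, [225.9, 3.8])]
((450.61785888671875, 126.01394653320312), (100.7823486328125, 20.84018325805664), 86.9013900756836) [0.4504803  0.12241932]
```

Emit:
servo_tool:
  series:
    - [[0, 9.5, 0, 0], [0, 10, 5, 0], [0, 0, 20, 0], [0, 0, 20, 0], [0, 0, 15, 0], [0, 0, 6, 0], [0, 0, 0, 0], [0, 0, 0, 0], [0, 0, 0, 0], [0, 0, 0, 0]]

```text
t: 9.45
eef_pos: [0.4505, 0.1372, 0.0408]
ee_rot: [-3.14, 0.001, -1.633]
force: [0.3, -0.5, -0.2]
width: 0.0875
gripper_force: 0.0
```

Emit:
servo_tool:
  series:
    - [[0, 0, 0, 0], [0, 0, 0, 0], [0, 0, 0, 0], [0, 0, 0, 0], [0, 0, 0, 0], [0, 0, 0, 0], [0, 0, 0, 0], [0, 0, 0, 0], [0, 0, 0, 0], [0, 0, 0, 0]]
  claw: 1
  grip_force: 12

```text
t: 10.28
eef_pos: [0.4499, 0.1367, 0.0398]
ee_rot: [3.142, -0.0, -1.633]
force: [-0.7, 0.0, -0.6]
width: 0.0266
gripper_force: 0.0
```

Run:
```python
from h import *
s=telemetry.get_state();print(s)
```

```text
{'t': 10.2833, 'q': array([ 7.15153874e-01,  2.41226719e-01, -6.65861114e-01, -1.08609898e-05,
       -6.63780274e-01, -7.77103564e-01]), 'qd': array([ 7.36064374e-04,  1.11295236e-03,  8.50960365e-04, -1.70722890e-03,
        9.29783693e-04,  1.69097927e-05]), 'joint_efforts': array([-8.11081518e-04, -3.88529599e+01,  1.91713715e+01,  4.58376691e+00,
       -2.97751743e-02, -1.47354444e-04]), 'eef_pos': array([0.4498765 , 0.13669233, 0.039755  ]), 'ee_rot': array([ 3.14153679e+00, -4.55627672e-05, -1.63275457e+00]), 'force': array([-0.73576487,  0.02407696, -0.63883694]), 'moment': array([ 0.09154663,  0.00278945, -0.01126213]), 'gripper_force': 0.0, 'width': 0.026626999168045184}
```

Emit:
servo_tool:
  series:
    - [[0, 0, 0, 0], [0, 0, 0, 0], [0, 0, 0, 0], [0, 0, 0, 0], [0, 0, -3, 0], [0, 0, 0, 0], [-2, 0, 0, 0], [-2, 0, 0, 0], [0, 0, 3, 0], [0, 0, 0, 0]]

```text
t: 11.12
eef_pos: [0.4506, 0.1412, 0.0397]
ee_rot: [-3.141, 0.0, -1.632]
force: [1.2, 0.2, -0.5]
width: 0.0197
gripper_force: 12.0
```

Emit:
servo_tool:
  series:
    - [[0, 0, 0, 0], [0, 0, 0, 0], [0, 0, 0, 0], [0, 0, 0, 0], [0, 0, 0, 0], [0, 0, -10, 0], [0, 0, -20, 0], [0, 0, -20, 0], [0, 0, -20, 0], [-10, 0, -10, 0]]
  claw: -1

```text
t: 11.95
eef_pos: [0.4511, 0.1502, 0.122]
ee_rot: [-3.14, 0.001, -1.633]
force: [0.7, 1.2, -0.2]
width: 0.0806
gripper_force: 0.0
```

Run:
```python
from h import *
s=telemetry.get_state();print(s['t'],s['eef_pos'],s['ee_rot'],s['width'])
c=cal("wrist");im=eyes.grab_frame("wrist");m=mask("wrist","pin")
hsv=cv2.cvtColor(im,cv2.COLOR_RGB2HSV);bm=(cv2.inRange(hsv,(15,110,90),(32,255,255))>0)&(cv2.dilate(m.astype(np.uint8),np.ones((5,5)))>0)
X=onplane(c,np.argwhere(m)[:,::-1],.066)[:,:2];print(cv2.minAreaRect((X*1000).astype(np.float32)),"yrange",X[:,1].min(),X[:,1].max())
B=onplane(c,np.argwhere(bm)[:,::-1],.068);print(bm.sum(),B.mean(0),B.min(0),B.max(0))
```

```text
11.95 [0.45109048 0.15020923 0.12195958] [-3.14005074e+00  1.17586335e-03 -1.63337463e+00] 0.08060936251654412
wrist pin [(0.79, 3616, [319.5, 193.7])]
((451.1275329589844, 138.55703735351562), (114.92066955566406, 19.868728637695312), 86.29750061035156) yrange 0.08144590227423863 0.19636968539244606
671 [0.45126236 0.14334201 0.068     ] [0.44109916 0.13081774 0.068     ] [0.46098467 0.15532233 0.068     ]
```

The pin's centre is now at y≈0.142. I go round its left end, outside the notch.

Emit:
servo_tool:
  series:
    - [[-20, 0, 0, 0], [-27.5, 0, 5, 0], [0, 0, 15, 0], [0, 0, 20, 0], [0, 0, 15, 0], [0, 0, 10, 0], [0, 0, 8, 0], [0, 0, 0, 0], [0, 0, 0, 0], [0, 0, 0, 0]]

```text
t: 12.88
eef_pos: [0.454, 0.1981, 0.0471]
ee_rot: [-3.141, 0.0, -1.633]
force: [-0.4, 0.5, -1.0]
width: 0.0878
gripper_force: 0.0
```

Run:
```python
from h import *
s=telemetry.get_state();print(s['t'],s['eef_pos'],s['ee_rot'],s['force'])
c=cal("wrist");im=eyes.grab_frame("wrist");cv2.imwrite("pics/w4.png",cv2.resize(im[60:330,180:460,::-1],None,fx=2,fy=2,interpolation=cv2.INTER_CUBIC))
```

```text
12.8833 [0.45396909 0.19813675 0.04707861] [-3.14124305e+00  2.12712729e-04 -1.63273949e+00] [-0.35418493  0.47340892 -1.02398574]
```

View pics/w4.png

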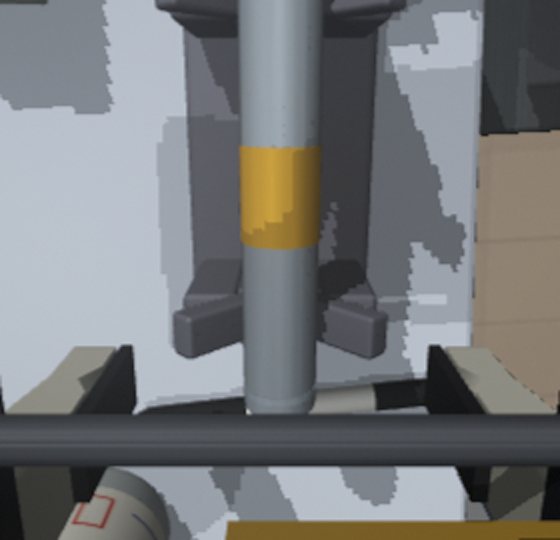

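The pin's end sticks out past the notch between the open pads (crop (280,400)), and the fingers are clear of the notch. I grip lightly and lift along an arc so the pin pivots on the right notch.

Emit:
servo_tool:
  series:
    - [[0, 0, 0, 0], [0, 0, 0, 0], [0, 0, 0, 0], [0, 0, 0, 0], [0, 0, 0, 0], [0, 0, 0, 0], [0, 0, 0, 0], [0, 0, 0, 0], [0, 0, 0, 0], [0, 0, 0, 0]]
  claw: 1
  grip_force: 4

```text
t: 13.77
eef_pos: [0.4537, 0.1981, 0.0468]
ee_rot: [3.142, -0.0, -1.633]
force: [-0.1, 0.2, 0.5]
width: 0.0264
gripper_force: 0.0
```

Emit:
servo_tool:
  series:
    - [[0, 0, 0, 0], [0, 0, 0, 0], [0, 0, 0, 0], [0, 0, 0, 0], [0, 0, -2, 0], [0, 0, -3, 0], [0.5, 0, -4, 0], [0.5, 0, -5, 0], [0.5, 0, -5, 0], [0.5, 0, -5, 0]]

```text
t: 14.6
eef_pos: [0.4535, 0.1959, 0.0714]
ee_rot: [3.142, 0.0, -1.633]
force: [0.5, -0.5, -0.5]
width: 0.0197
gripper_force: 4.0
```

Emit:
servo_tool:
  series:
    - [[1.7, 0, -4.7, 0], [3, 0, -8.7, 0], [2, 0, -4.3, 0], [2.2, 0, -4.3, 0], [2.4, 0, -4.2, 0], [2.6, 0, -4.1, 0], [3.3, 0, -4.7, 0], [4.3, 0, -5.3, 0], [0, 0, 0, 0], [0, 0, 0, 0]]

```text
t: 15.43
eef_pos: [0.4523, 0.1745, 0.1114]
ee_rot: [-3.141, 0.0, -1.633]
force: [0.0, -0.5, -1.2]
width: 0.0198
gripper_force: 4.0
```

Run:
```python
from h import *
s=telemetry.get_state();print(s['t'],s['eef_pos'],s['ee_rot'],s['force'],s['moment'],s['width'],s['gripper_force'])
a=eyes.grab_frame("side")[:,:,::-1];b=eyes.grab_frame("wrist")[:,:,::-1]
cv2.imwrite("pics/s5.png",np.hstack([cv2.resize(a[160:240,260:340],(400,400),interpolation=cv2.INTER_CUBIC),cv2.resize(b[0:330,155:485],(400,400))]))
```

```text
15.4333 [0.45233835 0.17445868 0.11137153] [-3.14124071e+00  4.66257195e-04 -1.63324893e+00] [ 0.03654351 -0.52422963 -1.16383382] [ 0.10183182 -0.0607336   0.01048344] 0.019832056311310603 3.999473601579666
```

View pics/s5.png

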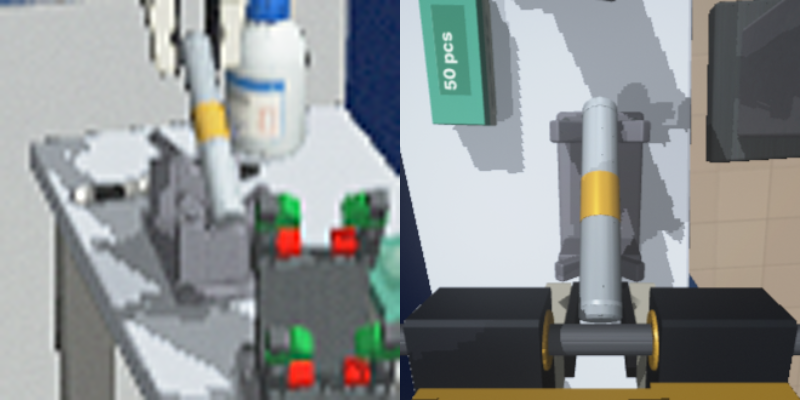

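The side view shows the pin tilted in the grip, its right end still in the right notch. I clamp firmly, lift it clear and measure the tilt.

Emit:
servo_tool:
  series:
    - [[0, 0, 0, 0], [0, 0, 0, 0], [0, 0, -5, 0], [0, 0, -10, 0], [0, 0, -20, 0], [0, 0, -25, 0], [0, 0, -20, 0], [0, 0, -10, 0], [0, 0, 0, 0], [0, 0, 0, 0]]
  claw: 1
  grip_force: 58

```text
t: 16.37
eef_pos: [0.4521, 0.1747, 0.2011]
ee_rot: [-3.141, 0.001, -1.633]
force: [-0.7, 0.0, -0.8]
width: 0.018
gripper_force: 58.0
```

```bash
cat > tilt.py <<'E'
from h import *
from scipy.optimize import minimize
def tilt():
    s=telemetry.get_state();p=s['eef_pos'];y=s['ee_rot'][2];print(s['t'],p.round(4),s['ee_rot'],s['force'].round(1),s['moment'].round(2),s['width'],s['gripper_force'])
    k=cal("wrist");im=eyes.grab_frame("wrist");m=mask("wrist","pin")
    hsv=cv2.cvtColor(im,cv2.COLOR_RGB2HSV);bm=(cv2.inRange(hsv,(12,110,60),(32,255,255))>0)&(cv2.dilate(m.astype(np.uint8),np.ones((5,5)))>0);bm[235:]=0
    m=m|bm
    out=-np.array([np.cos(y),np.sin(y),0]);side=np.array([np.sin(y),-np.cos(y),0]);up=np.array([0,0,1.]);a=np.linspace(0,2*np.pi,24)
    def hull(th,g,dy,dz,x0,x1):
        ex=np.cos(th)*out+np.sin(th)*up;ez=-np.sin(th)*out+np.cos(th)*up;c=p+(dz)*up+dy*side-g*ex
        P=np.vstack([c+x*ex+.01*(np.cos(a)[:,None]*side+np.sin(a)[:,None]*ez) for x in(x0,x1)])
        M=np.zeros((1200,1920),np.uint8);cv2.fillConvexPoly(M,cv2.convexHull(np.round(proj(k,P)*3+1).astype(np.int32)),1);return M>0
    R=lambda q:cv2.resize(q.astype(np.uint8),(1920,1200),interpolation=cv2.INTER_NEAREST)>0
    B,Mk=R(bm),R(m);top=np.zeros(B.shape,bool);r=np.argwhere(bm)[:,0].mean();top[:int(3*r)]=1
    def f(q):
        th,g,dy=q[0]/30,q[1]/1000,q[2]/1000;h=hull(th,g,dy,.013,-.012,.012);h2=hull(th,g,dy,.013,-.06,.06)&top;w=Mk&top
        return 2-(h&B).sum()/(h|B).sum()-(h2&w).sum()/(h2|w).sum()
    o=min((minimize(f,[t*30,55,0],method="Nelder-Mead",options=dict(initial_simplex=np.array([t*30,55,0])+np.vstack([np.zeros(3),np.diag([3,4,2])]))) for t in(.5,.6,.7)),key=lambda o:o.fun)
    print("tilt deg",np.degrees(o.x[0]/30),"grip g mm",o.x[1],"dy",o.x[2],"cost",o.fun);return o
E
python3 -c "
from tilt import *
tilt()"
```

```text
16.3667 [0.4521 0.1747 0.2011] [-3.14130931e+00  9.97056040e-04 -1.63304168e+00] [-0.7  0.  -0.8] [ 0.14 -0.07 -0.01] 0.017974424382685754 57.99869656562805
wrist pin [(0.91, 5809, [319.2, 176.6])]
tilt deg 40.235689033133596 grip g mm 60.090382469974735 dy -0.6583078674144016 cost 0.2731937727126976
```

```bash
cat > tilt2.py <<'E'
from h import *
from scipy.optimize import least_squares
# features: outlines' extreme points -> use band centroid & free-end region centroid in wrist, top and side
def tilt(cams=("wrist","side","top"),save=None):
    s=telemetry.get_state();p=s['eef_pos'];y=s['ee_rot'][2];obs=[]
    out=-np.array([np.cos(y),np.sin(y),0]);side=np.array([np.sin(y),-np.cos(y),0]);up=np.array([0,0,1.]);a=np.linspace(0,2*np.pi,24)
    for c in cams:
        k=cal(c);im=eyes.grab_frame(c);ms=trace(c,"pin")
        ref=proj(k,p+.013*up-.055*(.8*out+.58*up))[0]
        ms=[q["mask"] for q in ms if np.linalg.norm(np.argwhere(q["mask"]).mean(0)[::-1]-ref)<60*(2 if c=="wrist" else .5)]
        if not ms: print(c,"none");continue
        m=ms[0];hsv=cv2.cvtColor(im,cv2.COLOR_RGB2HSV);bm=(cv2.inRange(hsv,(12,100,60),(32,255,255))>0)&(cv2.dilate(m.astype(np.uint8),np.ones((5,5)))>0)
        if c=="wrist": bm[235:]=0
        if bm.sum()<12: print(c,"band small",bm.sum());continue
        b=np.argwhere(bm).mean(0)[::-1]
        far=proj(k,p+.013*up-.115*(.8*out+.58*up))[0];d=(far-b)/np.linalg.norm(far-b)
        uv=np.argwhere(m|bm)[:,::-1];e=np.percentile((uv-b)@d,99.5)
        obs.append((k,b,d,e,{"wrist":1,"side":1,"top":1}[c]));print(c,"band",b.round(1),"far ext px",round(e,1),"mask",m.sum(),bm.sum())
    def res(q,full=False):
        th,g,dy,dz=q[0],q[1]/1000,q[2]/1000,q[3]/1000
        ex=np.cos(th)*out+np.sin(th)*up;ez=-np.sin(th)*out+np.cos(th)*up;C=p+dz*up+dy*side-g*ex;r=[]
        for k,b,d,e,w in obs:
            v=k[2]-C;v-=v@ex*ex;v/=np.linalg.norm(v)
            bp=proj(k,C+.0085*v)[0]
            ring=C-.06*ex+.01*(np.cos(a)[:,None]*side+np.sin(a)[:,None]*ez)
            vis=ring[[i for i in range(24)]]
            r+=list((bp-b)*w)+[w*(((proj(k,vis)-b)@d).max()-e)]
        return np.r_[r,(q[3]-13)/2,(q[1]-56)/4,q[2]/2]
    o=least_squares(res,[.64,56,0,13]);print("tilt deg",np.degrees(o.x[0]).round(2),"g,dy,dz",o.x[1:].round(2),"res",o.fun.round(2),"t",s['t'],p.round(4),s['force'].round(1));return o.x
E
python3 -c "
from tilt2 import *
tilt();tilt(('wrist',));tilt(('wrist','side'))"
```

```text
wrist band [319.5 160.3] far ext px 78.3 mask 5933 1122
side band [301.1 156.1] far ext px 20.9 mask 286 46
top band [248.4 218.1] far ext px 21.7 mask 320 57
tilt deg 38.65 g,dy,dz [56.2  -0.45 13.79] res [ 0.09  0.39  0.18  0.76  0.01  1.06 -0.62  0.58  0.5   0.4   0.05 -0.23] t 16.4667 [0.4515 0.1742 0.1999] [-0.2 -0.2 -1.2]
wrist band [319.5 160.3] far ext px 78.3 mask 5904 1118
tilt deg 38.75 g,dy,dz [56.36 -0.48 12.98] res [ 0.08  0.02  0.01 -0.01  0.09 -0.24] t 16.7667 [0.4521 0.1745 0.2005] [ 0.3  0.7 -0.6]
wrist band [319.5 160.3] far ext px 78.3 mask 5997 1117
side band [301.3 155.4] far ext px 20.8 mask 273 49
tilt deg 38.49 g,dy,dz [56.03 -0.36 14.02] res [ 0.23  0.63  0.35  0.66  0.24  1.27  0.51  0.01 -0.18] t 16.8667 [0.4522 0.1746 0.2008] [ 0.   0.  -0.9]
```

The tilt is about 38.5°. I set the end back on the notch, loosen the grip and lower the held end a little, to bring it near 36°.

Emit:
servo_tool:
  series:
    - [[0, 0, 15, 0], [0, 0, 25, 0], [0, 0, 25, 0], [0, 0, 15, 0], [0, 0, 7, 0], [0, 0, 3, 0], [0, 0, 0, 0], [0, 0, 0, 0], [0, 0, 0, 0], [0, 0, 0, 0]]

```text
t: 17.9
eef_pos: [0.4527, 0.175, 0.112]
ee_rot: [-3.14, 0.001, -1.633]
force: [0.1, -1.2, -0.9]
width: 0.0178
gripper_force: 58.0
```

Emit:
servo_tool:
  series:
    - [[0, 0, 0, 0], [0, 0, 0, 0], [0, 0, 0, 0], [-0.7, 0, 1, 0], [-0.7, 0, 1, 0], [-0.8, 0, 1, 0], [-0.8, 0, 1, 0], [0, 0, 0, 0], [0, 0, 0, 0], [0, 0, 0, 0]]
  claw: 1
  grip_force: 4

```text
t: 18.73
eef_pos: [0.4524, 0.1776, 0.107]
ee_rot: [3.141, -0.0, -1.633]
force: [-0.9, 0.6, -1.2]
width: 0.0198
gripper_force: 4.0
```

Emit:
servo_tool:
  series:
    - [[0, 0, 0, 0], [0, 0, 0, 0], [0, 0, -5, 0], [0, 0, -10, 0], [0, 0, -20, 0], [0, 0, -30, 0], [0, 0, -30, 0], [0, 0, -20, 0], [0, 0, 0, 0], [0, 0, 0, 0]]
  claw: 1
  grip_force: 58

```text
t: 19.57
eef_pos: [0.4529, 0.1781, 0.224]
ee_rot: [-3.139, 0.003, -1.633]
force: [0.4, -1.0, -1.2]
width: 0.0182
gripper_force: 58.0
```

```bash
python3 -c "
from tilt2 import *
tilt()"
```

```text
wrist band [319.6 159.8] far ext px 79.8 mask 5862 1125
side band [301.  148.1] far ext px 20.2 mask 263 46
top band [245.3 217.5] far ext px 22.7 mask 360 63
tilt deg 37.87 g,dy,dz [56.36 -0.3  13.46] res [ 0.34  0.11  0.25  0.89 -0.42  1.39 -1.12 -0.21 -0.15  0.23  0.09 -0.15] t 19.5667 [0.4529 0.1781 0.224 ] [ 0.4 -1.  -1.2]
```

The tilt is now about 37.5°, which is near enough; the jaws will straighten it. I carry it over the gauge.

Emit:
servo_tool:
  series:
    - [[0, 0, 0, 0.07], [10, -2, 0, 0.075], [28, -6.5, 0, 0], [32, -7, 0, 0], [34, -8, 0, 0], [34, -8, 0, 0], [34, -8, 0, 0], [30, -7, 0, 0], [20, -4, 0, 0], [7, -1.2, 0, 0]]

```text
t: 20.7
eef_pos: [0.4561, -0.0596, 0.2215]
ee_rot: [3.14, -0.001, -1.78]
force: [1.0, 0.3, -1.6]
width: 0.0179
gripper_force: 58.0
```

Emit:
servo_tool:
  series:
    - [[0, 0, 8, 0], [0, 0, 15, 0], [0, 0, 10, 0], [0, 0, 0, 0], [0, 0, 0, 0], [0, 0, 0, 0], [0, 0, 0, 0], [0, 0, 0, 0], [0, 0, 0, 0], [0, 0, 0, 0]]

```text
t: 21.53
eef_pos: [0.4569, -0.057, 0.1894]
ee_rot: [-3.141, 0.0, -1.778]
force: [0.0, -0.7, -1.7]
width: 0.0183
gripper_force: 58.0
```

```bash
cat > gpos.py <<'E'
from tilt2 import *
from fit import gaugeT
def gp(th=np.radians(37.5),g=.0563,dy=-.0003,dz=.0133):
    s=telemetry.get_state();p=s['eef_pos'];y=s['ee_rot'][2]
    out=-np.array([np.cos(y),np.sin(y),0]);side=np.array([np.sin(y),-np.cos(y),0]);up=np.array([0,0,1.])
    ex=np.cos(th)*out+np.sin(th)*up;C=p+dz*up+dy*side-g*ex
    T=gaugeT([.450,-.0872,.207]);o=T(np.zeros((1,3)))[0];M=(T(np.eye(3))-o).T
    print("t",s['t'],p.round(4),"yaw",y.round(4),"F",s['force'].round(1),"pin in gauge mm",(M.T@(C-o)*1000).round(1),"axis",(M.T@ex).round(3))
if __name__=="__main__": gp()
E
python3 -c "
from gpos import *
gp();x=tilt(('wrist',));gp(x[0],*(x[1:]/1000))
im=eyes.grab_frame('side')[:,:,::-1];w=eyes.grab_frame('wrist')[:,:,::-1]
cv2.imwrite('pics/s6.png',np.hstack([cv2.resize(im[180:260,280:360],(400,400),interpolation=cv2.INTER_CUBIC),cv2.resize(w[0:330,155:485],(400,400))]))"
```

```text
t 21.5333 [ 0.4569 -0.057   0.1894] yaw -1.7777 F [ 0.  -0.7 -1.7] pin in gauge mm [25.2 -0.9 59.8] axis [0.999 0.    0.044]
wrist band [319.4 159.7] far ext px 79.7 mask 6021 1142
tilt deg 37.88 g,dy,dz [56.37 -0.43 12.98] res [ 0.07  0.02  0.01 -0.01  0.09 -0.22] t 21.5333 [ 0.4569 -0.057   0.1894] [ 0.  -0.7 -1.7]
t 21.6333 [ 0.4568 -0.0571  0.1893] yaw -1.7778 F [ 0.7  1.1 -1.5] pin in gauge mm [24.8 -0.9 59.1] axis [0.999 0.    0.05 ]
```

View pics/s6.png

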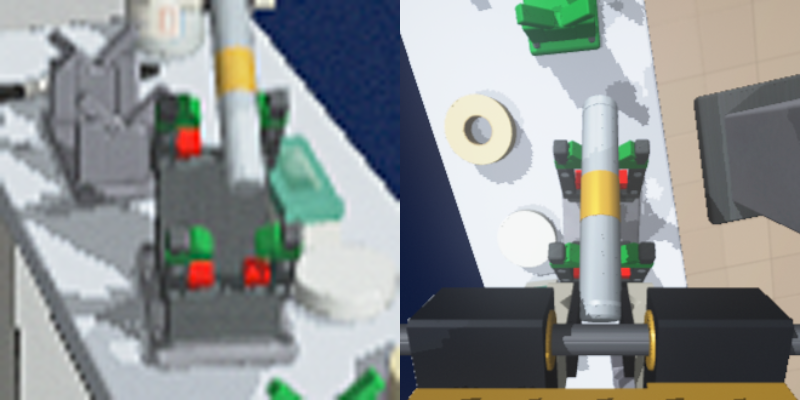

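The wrist view shows the pin centred over both pairs of lips. I correct 0.9 mm sideways, close in to z≈20, then go slowly through the lips.

Emit:
servo_tool:
  series:
    - [[-1, 0.5, 3, 0], [-2, 0.4, 7, 0], [-3, 0, 10, 0], [-3, 0, 10, 0], [-2, 0, 7, 0], [-1, 0, 2.8, 0], [0, 0, 0, 0], [0, 0, 0, 0], [0, 0, 0, 0], [0, 0, 0, 0]]

```text
t: 22.57
eef_pos: [0.4586, -0.0452, 0.1497]
ee_rot: [-3.141, 0.0, -1.778]
force: [0.2, -0.0, -1.2]
width: 0.0184
gripper_force: 58.0
```

```bash
python3 gpos.py
```

```text
t 22.5667 [ 0.4586 -0.0452  0.1497] yaw -1.7778 F [ 0.2 -0.  -1.2] pin in gauge mm [12.1 -0.1 20.4] axis [ 0.999 -0.     0.044]
```

Emit:
servo_tool:
  series:
    - [[-1.15, 0, 1.65, 0], [-1.15, 0, 1.65, 0], [-1.15, 0, 1.65, 0], [-1.15, 0, 1.65, 0], [-1.15, 0, 1.65, 0], [-1.15, 0, 1.65, 0], [-1.15, 0, 1.65, 0], [-1.15, 0, 1.65, 0], [-1.15, 0, 1.65, 0], [0, 0, 0, 0]]

```text
t: 23.4
eef_pos: [0.4603, -0.0349, 0.1341]
ee_rot: [3.141, -0.0, -1.778]
force: [-0.1, -0.2, -2.1]
width: 0.0186
gripper_force: 58.0
```

```bash
python3 gpos.py
```

```text
t 23.4 [ 0.4603 -0.0349  0.1341] yaw -1.7777 F [-0.1 -0.2 -2.1] pin in gauge mm [11.7  0.4  1.7] axis [0.999 0.    0.044]
```

Emit:
servo_tool:
  series:
    - [[-1.15, -0.2, 1.65, 0], [-1.15, -0.2, 1.65, 0], [-1.15, 0, 1.65, 0], [-1.15, 0, 1.65, 0], [-1.15, 0, 1.65, 0], [-1.15, 0, 1.65, 0], [-1.15, 0, 1.65, 0], [-1.15, 0, 1.65, 0], [0, 0, 0, 0], [0, 0, 0, 0]]

```text
t: 24.23
eef_pos: [0.4627, -0.0261, 0.1211]
ee_rot: [3.141, -0.0, -1.778]
force: [0.5, 0.4, -0.9]
width: 0.0183
gripper_force: 58.0
```

```bash
python3 gpos.py
```

```text
t 24.2333 [ 0.4627 -0.0261  0.1211] yaw -1.7776 F [ 0.5  0.4 -0.9] pin in gauge mm [ 11.8  -0.2 -14.2] axis [0.999 0.    0.044]
```

Emit:
servo_tool:
  series:
    - [[-0.23, 0, 0.33, 0], [-0.23, 0, 0.33, 0], [-0.23, 0, 0.33, 0], [-0.23, 0, 0.33, 0], [-0.23, 0, 0.33, 0], [-0.23, 0, 0.33, 0], [-0.23, 0, 0.33, 0], [-0.23, 0, 0.33, 0], [-0.23, 0, 0.33, 0], [0, 0, 0, 0]]

```text
t: 25.07
eef_pos: [0.4631, -0.0241, 0.1182]
ee_rot: [3.141, -0.0, -1.778]
force: [-1.1, 0.7, -0.9]
width: 0.0181
gripper_force: 58.0
```

```bash
python3 gpos.py
```

```text
t 25.0667 [ 0.4631 -0.0241  0.1182] yaw -1.7778 F [-1.1  0.7 -0.9] pin in gauge mm [ 11.7  -0.2 -17.7] axis [ 0.999 -0.     0.044]
```

Emit:
servo_tool:
  series:
    - [[-0.23, 0, 0.33, 0], [-0.23, 0, 0.33, 0], [-0.23, 0, 0.33, 0], [-0.23, 0, 0.33, 0], [-0.23, 0, 0.33, 0], [-0.11, 0, 0.16, 0], [0, 0, 0, 0], [0, 0, 0, 0], [0, 0, 0, 0], [0, 0, 0, 0]]

```text
t: 25.9
eef_pos: [0.4634, -0.0229, 0.1165]
ee_rot: [-3.142, 0.0, -1.778]
force: [0.9, 0.0, -0.5]
width: 0.0179
gripper_force: 58.0
```

Emit:
servo_tool:
  series:
    - [[-0.23, 0, 0.33, 0], [-0.23, 0, 0.33, 0], [-0.23, 0, 0.33, 0], [-0.23, 0, 0.33, 0], [-0.23, 0, 0.33, 0], [-0.11, 0, 0.16, 0], [0, 0, 0, 0], [0, 0, 0, 0], [0, 0, 0, 0], [0, 0, 0, 0]]

```text
t: 26.73
eef_pos: [0.4637, -0.0216, 0.1147]
ee_rot: [-3.142, 0.0, -1.778]
force: [0.1, -0.7, -1.4]
width: 0.0183
gripper_force: 58.0
```

Emit:
servo_tool:
  series:
    - [[-0.23, 0, 0.33, 0], [-0.23, 0, 0.33, 0], [-0.23, 0, 0.33, 0], [-0.23, 0, 0.33, 0], [-0.23, 0, 0.33, 0], [-0.11, 0, 0.16, 0], [0, 0, 0, 0], [0, 0, 0, 0], [0, 0, 0, 0], [0, 0, 0, 0]]

```text
t: 27.57
eef_pos: [0.4639, -0.0204, 0.1128]
ee_rot: [-3.142, 0.0, -1.778]
force: [0.1, -0.8, -0.8]
width: 0.018
gripper_force: 58.0
```

Emit:
servo_tool:
  series:
    - [[-0.23, 0, 0.33, 0], [-0.23, 0, 0.33, 0], [-0.23, 0, 0.33, 0], [-0.23, 0, 0.33, 0], [-0.23, 0, 0.33, 0], [-0.11, 0, 0.16, 0], [0, 0, 0, 0], [0, 0, 0, 0], [0, 0, 0, 0], [0, 0, 0, 0]]

```text
t: 28.4
eef_pos: [0.4641, -0.0192, 0.111]
ee_rot: [3.141, -0.0, -1.778]
force: [-1.0, -0.8, 0.5]
width: 0.0181
gripper_force: 58.0
```

Emit:
servo_tool:
  series:
    - [[-0.23, 0, 0.33, 0], [-0.23, 0, 0.33, 0], [-0.11, 0, 0.17, 0], [0, 0, 0, 0], [0, 0, 0, 0], [0, 0, 0, 0], [0, 0, 0, 0], [0, 0, 0, 0], [0, 0, 0, 0], [0, 0, 0, 0]]

```text
t: 29.23
eef_pos: [0.4642, -0.0187, 0.1102]
ee_rot: [3.141, -0.0, -1.778]
force: [-3.4, -2.2, 4.0]
width: 0.0182
gripper_force: 58.0
```

```bash
python3 gpos.py
```

```text
t 29.2333 [ 0.4642 -0.0187  0.1102] yaw -1.7778 F [-3.4 -2.2  4. ] pin in gauge mm [ 11.7  -0.1 -27.4] axis [0.999 0.    0.044]
```

Contact is felt, about 6 N with some side force. I ease 0.4 mm sideways and press a little more.

Emit:
servo_tool:
  series:
    - [[0, 0.2, 0, 0], [0, 0.2, 0, 0], [-0.2, 0, 0.3, 0], [-0.11, 0, 0.17, 0], [0, 0, 0, 0], [0, 0, 0, 0], [0, 0, 0, 0], [0, 0, 0, 0], [0, 0, 0, 0], [0, 0, 0, 0]]

```text
t: 30.07
eef_pos: [0.4641, -0.0182, 0.1098]
ee_rot: [-3.141, 0.0, -1.778]
force: [-1.0, -3.0, 5.0]
width: 0.0182
gripper_force: 58.0
```

```bash
python3 gpos.py
```

```text
t 30.0667 [ 0.4641 -0.0182  0.1098] yaw -1.7777 F [-1. -3.  5.] pin in gauge mm [ 11.8   0.1 -28. ] axis [0.999 0.    0.044]
```

Emit:
servo_tool:
  series:
    - [[-0.2, 0, 0.29, 0], [-0.15, 0, 0.2, 0], [0, 0, 0, 0], [0, 0, 0, 0], [0, 0, 0, 0], [0, 0, 0, 0], [0, 0, 0, 0], [0, 0, 0, 0], [0, 0, 0, 0], [0, 0, 0, 0]]

```text
t: 30.9
eef_pos: [0.4642, -0.018, 0.1094]
ee_rot: [-3.141, -0.0, -1.778]
force: [-1.6, -3.6, 5.4]
width: 0.0181
gripper_force: 58.0
```

```bash
python3 -c "
from gpos import *
gp();tilt(('wrist',))"
```

```text
t 30.9 [ 0.4642 -0.018   0.1094] yaw -1.7776 F [-1.6 -3.6  5.4] pin in gauge mm [ 11.8   0.1 -28.5] axis [0.999 0.    0.044]
wrist band [319.7 158.1] far ext px 85.1 mask 6269 1232
tilt deg 34.28 g,dy,dz [56.15 -0.27 12.99] res [ 0.04  0.01  0.   -0.    0.04 -0.14] t 30.9 [ 0.4642 -0.018   0.1094] [-1.6 -3.6  5.4]
```

Emit:
servo_tool:
  series:
    - [[-0.15, 0, 0.2, 0], [-0.15, 0, 0.2, 0], [0, 0, 0, 0], [0, 0, 0, 0], [0, 0, 0, 0], [0, 0, 0, 0], [0, 0, 0, 0], [0, 0, 0, 0], [0, 0, 0, 0], [0, 0, 0, 0]]

```text
t: 31.83
eef_pos: [0.4642, -0.0178, 0.1092]
ee_rot: [-3.141, -0.0, -1.778]
force: [-2.0, -4.7, 6.9]
width: 0.018
gripper_force: 58.0
```

```bash
python3 -c "
from gpos import *
x=tilt(('wrist',));gp(x[0],*(x[1:]/1000))"
```

```text
wrist band [319.8 157.9] far ext px 85.9 mask 6346 1241
tilt deg 33.78 g,dy,dz [56.13 -0.25 12.99] res [ 0.04  0.01  0.   -0.    0.03 -0.12] t 31.8333 [ 0.4642 -0.0178  0.1092] [-2.  -4.7  6.9]
t 31.9333 [ 0.4642 -0.0178  0.1092] yaw -1.7776 F [-1.9 -4.2  7.2] pin in gauge mm [ 11.8   0.1 -25.4] axis [ 1.     0.    -0.021]
```

About 10 N is reached, with the pin aligned and stopped at z≈-25. I hold briefly, then draw it back out along the gauge's axis.

Emit:
servo_tool:
  series:
    - [[0, 0, 0, 0], [0, 0, 0, 0], [0, 0, 0, 0], [0, 0, 0, 0], [0, 0, 0, 0], [0.57, 0, -0.82, 0], [1.15, 0, -1.64, 0], [1.72, 0, -2.46, 0], [2.3, 0, -3.28, 0], [2.3, 0, -3.28, 0]]

```text
t: 32.77
eef_pos: [0.4625, -0.0253, 0.1204]
ee_rot: [3.141, 0.0, -1.778]
force: [-0.1, -0.5, -2.2]
width: 0.0185
gripper_force: 58.0
```

Emit:
servo_tool:
  series:
    - [[2.3, 0, -3.28, 0], [2.3, 0, -3.28, 0], [2.3, 0, -3.28, 0], [2.3, 0, -3.28, 0], [2.3, 0, -3.28, 0], [2.3, 0, -3.28, 0], [2.3, 0, -3.28, 0], [2.9, 0, -4.1, 0], [2.9, 0, -4.1, 0], [2.9, 0, -4.1, 0]]

```text
t: 33.6
eef_pos: [0.4573, -0.05, 0.156]
ee_rot: [-3.142, -0.0, -1.778]
force: [0.1, -0.4, -1.4]
width: 0.0181
gripper_force: 58.0
```

```bash
python3 -c "
from gpos import *
x=tilt(('wrist',));gp(x[0],*(x[1:]/1000))"
```

```text
wrist band [319.5 159.8] far ext px 79.8 mask 5988 1144
tilt deg 37.81 g,dy,dz [56.32 -0.42 12.98] res [ 0.07  0.02  0.01 -0.01  0.08 -0.21] t 33.6 [ 0.4573 -0.05    0.156 ] [ 0.1 -0.4 -1.4]
t 33.7 [ 0.4577 -0.05    0.1564] yaw -1.7781 F [ 0.5 -0.2 -1.5] pin in gauge mm [11.8 -0.3 28.2] axis [ 0.999 -0.     0.049]
```

The pin is out (z≈28). I raise it and carry it to the green cradle.

Emit:
servo_tool:
  series:
    - [[2, 0, -10, 0], [2, 0, -20, 0], [2, 0, -25, 0], [4, 0, -20, -0.06], [20, 0, -5, -0.062], [30, -2, 0, 0], [35, -2.3, 0, 0], [35, -2.3, 0, 0], [35, -2.3, 0, 0], [14, -1.4, 0, 0]]

```text
t: 34.53
eef_pos: [0.4495, -0.2316, 0.2353]
ee_rot: [3.141, -0.001, -1.657]
force: [0.4, 1.3, -0.2]
width: 0.0182
gripper_force: 58.0
```

Emit:
servo_tool:
  series:
    - [[0, 0, 0, 0], [0, 0, 10, 0], [0, 0, 20, 0], [0, 0, 20, 0], [0, 0, 20, 0], [0, 0, 10, 0], [0, 0, 5, 0], [0, 0, 0, 0], [0, 0, 0, 0], [0, 0, 0, 0]]

```text
t: 35.37
eef_pos: [0.4508, -0.2286, 0.1516]
ee_rot: [-3.14, -0.0, -1.655]
force: [0.1, 0.8, -1.1]
width: 0.0185
gripper_force: 58.0
```

```bash
cat > cpos.py <<'E'
from tilt2 import *
def cp(x=None):
    s=telemetry.get_state();p=s['eef_pos'];e=np.array([np.sin(.085),np.cos(.085)]);ey=np.array([-e[1],e[0]]);d=p[:2]-np.array([.4498,-.2643])
    print("t",s['t'],"TCP in cradle along,across,z mm",(d@e*1000).round(1),(d@ey*1000).round(1),(p[2]*1000).round(1),"yaw",s['ee_rot'][2].round(4),"F",s['force'].round(1),s['width'])
if __name__=="__main__": cp()
E
python3 -c "
from cpos import *
cp();tilt(('wrist',))
im=eyes.grab_frame('side')[:,:,::-1];w=eyes.grab_frame('wrist')[:,:,::-1]
cv2.imwrite('pics/s7.png',np.hstack([cv2.resize(im[200:320,300:420],(400,400),interpolation=cv2.INTER_CUBIC),cv2.resize(w[0:330,155:485],(400,400))]))"
```

```text
t 35.3667 TCP in cradle along,across,z mm 35.7 2.0 151.6 yaw -1.6553 F [ 0.1  0.8 -1.1] 0.018533152958958323
wrist band [319.5 159.9] far ext px 79.8 mask 5906 1145
tilt deg 37.8 g,dy,dz [56.28 -0.54 12.98] res [ 0.09  0.02  0.   -0.01  0.07 -0.27] t 35.3667 [ 0.4508 -0.2286  0.1516] [ 0.1  0.8 -1.1]
```

View pics/s7.png

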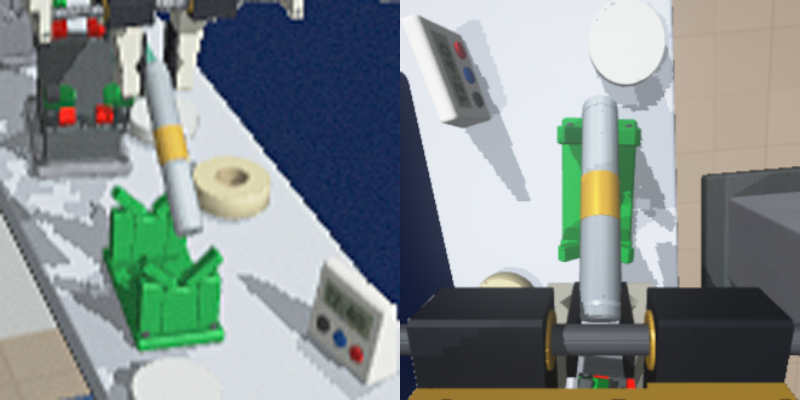

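The pin sits over the green cradle, about 2 mm to the right in the wrist view. I correct that and lower it to just above the right notch.

Emit:
servo_tool:
  series:
    - [[0.4, -1, 3, 0], [0.4, -1, 7, 0], [0, 0, 9, 0], [0, 0, 7, 0], [0, 0, 4, 0], [0, 0, 2, 0], [0, 0, 1, 0], [0, 0, 0, 0], [0, 0, 0, 0], [0, 0, 0, 0]]

```text
t: 36.4
eef_pos: [0.4522, -0.2296, 0.1179]
ee_rot: [-3.141, -0.0, -1.656]
force: [0.4, -0.4, -0.9]
width: 0.0183
gripper_force: 58.0
```

```bash
python3 cpos.py
```

```text
t 36.4 TCP in cradle along,across,z mm 34.7 0.6 117.9 yaw -1.6557 F [ 0.4 -0.4 -0.9] 0.01833641215263015
```

Emit:
servo_tool:
  series:
    - [[0, 0, 0.7, 0], [0, 0, 0.7, 0], [0, 0, 0.7, 0], [0, 0, 0.7, 0], [0, 0, 0.7, 0], [0, 0, 0, 0], [0, 0, 0, 0], [0, 0, 0, 0], [0, 0, 0, 0], [0, 0, 0, 0]]

```text
t: 37.23
eef_pos: [0.4519, -0.2296, 0.1141]
ee_rot: [-3.142, -0.0, -1.656]
force: [0.5, -0.8, -1.1]
width: 0.0174
gripper_force: 58.0
```

```bash
python3 cpos.py
```

```text
t 37.2333 TCP in cradle along,across,z mm 34.7 0.8 114.1 yaw -1.6558 F [ 0.5 -0.8 -1.1] 0.01740066586764911
```

Emit:
servo_tool:
  series:
    - [[0, 0, 0, 0], [0, 0, 0, 0], [-3, 0, 4, 0], [-3, 0, 4, 0], [-2.7, 0, 4, 0], [-2.7, 0, 4, 0], [-2.35, 0, 4.25, 0], [-2.35, 0, 4.25, 0], [-2.75, 0, 4.35, 0], [-2.75, 0, 4.35, 0]]
  claw: 1
  grip_force: 4

```text
t: 38.07
eef_pos: [0.4537, -0.2078, 0.0803]
ee_rot: [3.141, -0.0, -1.656]
force: [0.3, 0.4, -0.9]
width: 0.0198
gripper_force: 4.0
```

```bash
python3 -c "
from cpos import *
cp();tilt(('wrist',))"
```

```text
t 38.0667 TCP in cradle along,across,z mm 56.6 0.9 80.3 yaw -1.6557 F [ 0.3  0.4 -0.9] 0.019757348953931404
wrist band [320.  154.3] far ext px 109.3 mask 7853 1556
tilt deg 19.66 g,dy,dz [55.77 -0.2  13.01] res [ 0.03 -0.01 -0.    0.   -0.06 -0.1 ] t 38.0667 [ 0.4537 -0.2078  0.0803] [ 0.3  0.4 -0.9]
```

It follows as planned (tilt now 19.7°). I continue down.

Emit:
servo_tool:
  series:
    - [[-2, -0.3, 3.9, 0], [-2, -0.3, 3.9, 0], [-1, 0, 3.7, 0], [-1, 0, 3.7, 0], [0, 0, 3.6, 0], [-0.5, 0, 4, 0], [0, 0, 4, 0], [0, 0, 2.5, 0], [0, 0, 0, 0], [0, 0, 0, 0]]

```text
t: 39.0
eef_pos: [0.4549, -0.2017, 0.0514]
ee_rot: [3.141, -0.0, -1.656]
force: [0.3, -0.2, -0.5]
width: 0.0199
gripper_force: 4.0
```

```bash
python3 -c "
from cpos import *
cp();tilt(('wrist',))"
```

```text
t 39.0 TCP in cradle along,across,z mm 62.8 0.3 51.4 yaw -1.6558 F [ 0.3 -0.2 -0.5] 0.019863900713459386
wrist band [320.7 157. ] far ext px 136.0 mask 9607 1916
tilt deg 4.93 g,dy,dz [55.56  0.18 13.  ] res [-0.02 -0.01  0.    0.   -0.11  0.09] t 39.0 [ 0.4549 -0.2017  0.0514] [ 0.3 -0.2 -0.5]
```

Emit:
servo_tool:
  series:
    - [[0, 0, 1, 0], [0, 0, 1, 0], [0, 0, 1, 0], [0, 0, 1, 0], [0, 0, 0.5, 0], [0, 0, 0, 0], [0, 0, 0, 0], [0, 0, 0, 0], [0, 0, 0, 0], [0, 0, 0, 0]]

```text
t: 39.93
eef_pos: [0.456, -0.2017, 0.0474]
ee_rot: [-3.14, -0.0, -1.655]
force: [5.3, -0.4, 3.3]
width: 0.0195
gripper_force: 4.0
```

```bash
python3 -c "
from cpos import *
cp();tilt(('wrist',))"
```

```text
t 39.9333 TCP in cradle along,across,z mm 62.9 -0.9 47.4 yaw -1.6554 F [ 5.3 -0.4  3.3] 0.019473197545020075
wrist band [320.7 158.5] far ext px 140.5 mask 9989 1973
tilt deg 2.36 g,dy,dz [55.41  0.21 13.  ] res [-0.03 -0.01  0.    0.   -0.15  0.1 ] t 39.9333 [ 0.456  -0.2017  0.0474] [ 5.3 -0.4  3.3]
```

The pin is touching one flank of the left notch and is pushed towards +x. I ease 1.2 mm that way and lower a bit more.

Emit:
servo_tool:
  series:
    - [[0, -0.6, 0, 0], [0, -0.6, 0, 0], [0, 0, 0.5, 0], [0, 0, 0.5, 0], [0, 0, 0, 0], [0, 0, 0, 0], [0, 0, 0, 0], [0, 0, 0, 0], [0, 0, 0, 0], [0, 0, 0, 0]]

```text
t: 40.87
eef_pos: [0.4564, -0.2017, 0.0461]
ee_rot: [-3.141, 0.0, -1.656]
force: [5.5, 1.4, 2.4]
width: 0.0201
gripper_force: 4.0
```

```bash
python3 -c "
from cpos import *
cp();tilt(('wrist',))"
```

```text
t 40.8667 TCP in cradle along,across,z mm 62.9 -1.3 46.1 yaw -1.6557 F [5.5 1.4 2.4] 0.020092852035739652
wrist band [320.5 159.3] far ext px 143.3 mask 10182 2009
tilt deg 0.82 g,dy,dz [5.545e+01 5.000e-02 1.300e+01] res [-0.01 -0.01  0.01 -0.   -0.14  0.02] t 40.8667 [ 0.4564 -0.2017  0.0461] [5.5 1.4 2.4]
```

Emit:
servo_tool:
  series:
    - [[0, -0.5, 0, 0], [0, -0.5, 0, 0], [0, -0.3, 0, 0], [0, 0, 0.3, 0], [0, 0, 0, 0], [0, 0, 0, 0], [0, 0, 0, 0], [0, 0, 0, 0], [0, 0, 0, 0], [0, 0, 0, 0]]

```text
t: 41.8
eef_pos: [0.4565, -0.2018, 0.0456]
ee_rot: [3.14, 0.0, -1.656]
force: [0.6, 2.0, 4.5]
width: 0.0196
gripper_force: 4.0
```

```bash
python3 -c "
from cpos import *
cp();tilt(('wrist',))
w=eyes.grab_frame('wrist')[:,:,::-1]
cv2.imwrite('pics/s8.png',cv2.resize(w[20:290,180:460],None,fx=2,fy=2,interpolation=cv2.INTER_CUBIC))"
```

```text
t 41.8 TCP in cradle along,across,z mm 62.9 -1.4 45.6 yaw -1.6561 F [0.6 2.  4.5] 0.019566205741731745
wrist band [320.6 160.2] far ext px 144.3 mask 10252 2033
tilt deg 0.17 g,dy,dz [55.19  0.09 12.99] res [-0.01 -0.01  0.01 -0.   -0.2   0.05] t 41.8 [ 0.4565 -0.2018  0.0456] [0.6 2.  4.5]
```

View pics/s8.png

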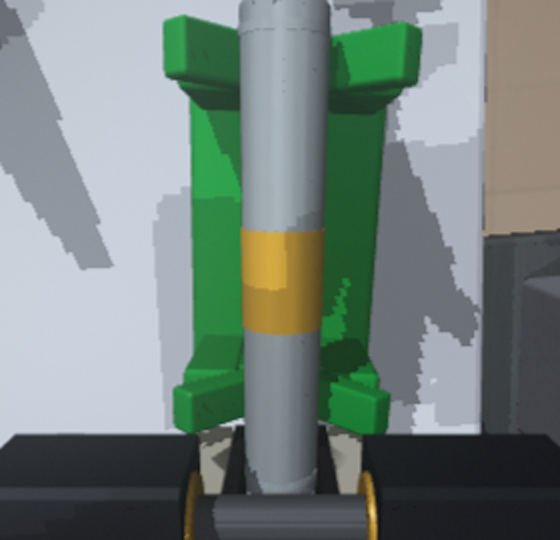

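The pin lies in both notches, level, with no side force. Its far end looks slightly to the left of the V's centre (284 against 292 px), so I turn 0.02 rad, then release and back away upward.

Emit:
servo_tool:
  series:
    - [[0, 0, 0, 0.01], [0, 0, 0, 0.01], [0, 0, 0, 0], [0, 0, 0, 0], [0, 0, 0, 0], [0, 0, 0, 0], [0, 0, 0, 0], [0, 0, 0, 0], [0, 0, 0, 0], [0, 0, 0, 0]]

```text
t: 42.78
eef_pos: [0.4569, -0.2018, 0.0456]
ee_rot: [3.141, 0.0, -1.676]
force: [-0.7, 1.9, 4.6]
width: 0.0196
gripper_force: 4.0
```

Emit:
servo_tool:
  series:
    - [[0, 0, 0, 0], [0, 0, 0, 0], [0, 0, 0, 0], [0, 0, 0, 0], [0, 0, 0, 0], [0, 0, 0, 0], [0, 0, 0, 0], [0, 0, 0, 0], [0, 0, 0, 0], [0, 0, 0, 0]]
  claw: -1

```text
t: 43.62
eef_pos: [0.4574, -0.2019, 0.0458]
ee_rot: [-3.142, 0.0, -1.676]
force: [-0.1, 0.0, 0.8]
width: 0.0808
gripper_force: 0.0
```

Emit:
servo_tool:
  series:
    - [[0, 0, -3, 0], [0, 0, -6, 0], [0, 0, -10, 0], [0, 0, -20, 0], [0, 0, -20, 0], [0, 0, -20, 0], [0, 0, -20, 0], [0, 0, -10, 0], [0, 0, 0, 0], [0, 0, 0, 0]]

```text
t: 44.45
eef_pos: [0.4576, -0.2018, 0.1554]
ee_rot: [-3.14, 0.0, -1.676]
force: [-0.4, 0.3, -0.1]
width: 0.0875
gripper_force: 0.0
```

Run:
```python
from h import *
c=cal("wrist");im=eyes.grab_frame("wrist");m=mask("wrist","pin");X=onplane(c,np.argwhere(m)[:,::-1],.066)[:,:2]
s=telemetry.get_state();print(s['t'],s['eef_pos'],s['width']);print(cv2.minAreaRect((X*1000).astype(np.float32)))
cv2.imwrite('pics/s9.png',cv2.resize(im[20:290,180:460,::-1],None,fx=2,fy=2,interpolation=cv2.INTER_CUBIC))
g=trace("wrist","green_cradle_seat")[0]["mask"]|m;Y=onplane(c,np.argwhere(g)[:,::-1],.04)[:,:2];print("cradle",cv2.minAreaRect((Y*1000).astype(np.float32)))
```

```text
wrist pin [(0.94, 3345, [321.0, 131.5])]
44.55 [ 0.45674275 -0.20174727  0.15406655] 0.08758787207205206
((451.3906555175781, -257.64715576171875), (120.5448989868164, 19.81614875793457), 83.37215423583984)
cradle ((451.34295654296875, -255.43283081054688), (133.21083068847656, 61.529048919677734), 83.26282501220703)
```

View pics/s9.png

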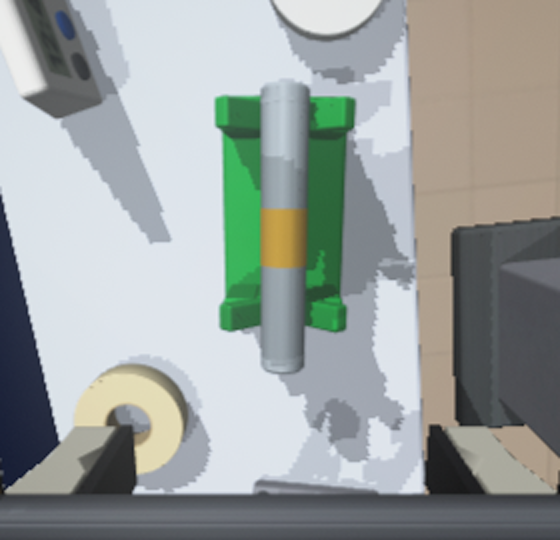

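The pin rests in both notches, parallel to the cradle and about 6 mm off-centre along its length. The fingers are clear, so I hand it in.

```bash
python3 -c "
from station import ticket
print(ticket.job_done())"
```

```text
the job is handed in; nothing more can be done
None
```

The job is handed in (no verdict came back): the pin went through the go gap, was stopped by the no-go jaws and held there at about 10 N, was drawn back out, and now rests released in both notches of the green cradle, about 6 mm off-centre lengthwise (14 mm allowed).

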